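# Sweep spilled biscotti into the crumb pan and put the bench scraper away

### The job

Draw the bench scraper from its slotted block and use it to sweep the three stale biscotti along the ledge, round the glass mug, well inside the open-fronted crumb pan; do not touch them with the gripper or lift them, and leave the other things where they stand. Then slide the scraper back into the block's slot, blade down and fully home, and let go.

Things in the scene. Friction and masses are not known exactly. Their poses are not given: they have to be found in the camera images.
- scraper_grip (a point): Bench scraper, one loose rigid piece, 180 g: an upright steel blade 90 mm wide (x), 4 mm thick (y), 72 mm high, with a black plastic bar handle along its top, 100 mm long (x), 22 mm thick (y), 32 mm high (z); 102 mm high in all. This point is the centre of the handle, 86 mm above the blade's lower edge. z points up from blade to handle. It starts standing in the block's slot, blade down, perhaps leaning up to 0.1 rad across the slot. The same either way round.
- scraper_edge (a point): The middle of the lower edge of the scraper's blade (86 mm below scraper_grip); axes as scraper_grip.
- block: Fixed wooden block 140 (x) x 60 (y) x 50 (z) mm with one slot from above, in its middle and along its x: 96 mm long, 8 mm wide, 40 mm deep, its mouth chamfered 4 mm. Origin: centre of the underside, on the ledge. Scraper fully home: the blade's edge stands on the slot's floor, 10 mm above the ledge.
- pan: Fixed crumb pan of plain sheet steel on the ledge, three walls 35 mm high and 5 mm thick, open at the whole of its +y end; inside 190 mm wide (x) and 180 mm deep (y). The floor is a thin sheet level with the ledge: no step to cross. Origin: centre of the floor, so the open front edge lies at y = +90 mm and the inside of the back wall at y = -90 mm.
- biscotto1_center (a point): A biscotto: loose hard brown bar 70 (x) x 28 (y) x 20 (z) mm, 30 g or so, lying flat on the ledge. Its centre, 10 mm above the ledge.
- biscotto2_center (a point): A biscotto: loose hard brown bar 70 (x) x 28 (y) x 20 (z) mm, 30 g or so, lying flat on the ledge. Its centre, 10 mm above the ledge.
- biscotto3_center (a point): A biscotto: loose hard brown bar 70 (x) x 28 (y) x 20 (z) mm, 30 g or so, lying flat on the ledge. Its centre, 10 mm above the ledge.
- mug: Bystander: clear glass mug, loose, 76 mm across, 95 mm high, handle on its +y side reaching to at most 75 mm from the axis. It stands among the biscotti. Origin: centre of its underside.
- jug: Bystander: stainless jug, loose, 80 mm across, 105 mm high, handle on its +x side reaching 70 mm from the axis. Origin: centre of the underside.
- frother: Bystander: milk frother with a button on top, loose, 105 mm across, 135 mm high. Origin: centre of the underside.
- canister: Bystander: plastic coffee canister with clip-on lid, loose, 106 mm across (clip 60 mm from the axis), 148 mm high. Origin: centre of the underside.
- spoon_rest: Bystander: grey silicone spoon rest, loose, 75 (x) x 130 (y) x 14 mm. Origin: centre of the underside.
- cup: Bystander: espresso cup, loose, 64 mm across, 60 mm high. Origin: centre of the underside.
- sugar_jar: Bystander: white sugar jar, loose, 80 mm across, 110 mm high. Origin: centre of the underside.
Things that resemble listed ones, but are neither listed nor needed, are in the scene too. Leave any pink or red look-alike of the part that bears biscotto3_center alone.

How it is judged (in metres and radians):
On the way, in this order (a step that is already met when the one before it is completed fails the run):
1. all three biscotti have been swept into the pan (y of biscotto1_center in the frame of pan between -0.095 and 0.065 m and x of biscotto1_center in the frame of pan between -0.095 and 0.095 m and height (world z) of each of biscotto1_center, biscotto2_center, biscotto3_center below 0.05 m and y of biscotto2_center in the frame of pan between -0.095 and 0.065 m and x of biscotto2_center in the frame of pan between -0.095 and 0.095 m and y of biscotto3_center in the frame of pan between -0.095 and 0.065 m and x of biscotto3_center in the frame of pan between -0.095 and 0.095 m), for 0.2 s.
2. the scraper is back, fully home in the block's slot (x of scraper_edge in the frame of block between -0.007 and 0.007 m and y of scraper_edge in the frame of block between -0.006 and 0.006 m and z of scraper_edge in the frame of block below 0.016 m and angle between the x axis of scraper_edge and the x axis of block, either way round below 0.15 rad and angle between scraper_edge's own z axis and vertical below 0.2 rad), for 0.2 s.
At the end, for the whole second after the job is handed in: The centres of all three biscotti lie between the pan's walls, at least 25 mm inside its open front edge; the scraper stands at rest in the slot, its edge within 6 mm of the slot's floor, and within 7 mm along and 6 mm across of the slot's middle (all of step 1 and all of step 2 and linear speed of scraper below 0.02 m/s); the robot touches nothing.
It fails at once if the glass mug is knocked or shifted (more than 20 mm) (distance of mug from where it was at the start of the episode above 0.02 m).
It fails at once if another bystander (jug, frother, canister, spoon rest, cup or sugar jar) is shifted more than 20 mm (distance of any of jug, frother, canister, spoon_rest, cup, sugar_jar from where it was at the start of the episode above 0.02 m).
It fails at once if a biscotto is touched by the fingers or the arm instead of the scraper (contact force between any of the fingers, the arm and biscotto1 above 0.5 N or contact force between any of the fingers, the arm and biscotto2 above 0.5 N or contact force between any of the fingers, the arm and biscotto3 above 0.5 N).
It fails at once if a biscotto is lifted or flung more than 60 mm above the ledge (height (world z) of any of biscotto1_center, biscotto2_center, biscotto3_center above 0.07 m).
It also fails if it takes over 72 s, if anything falls off the work surface, if the arm or the gripper's body presses on something with over 40 N, if the wrist force passes 120 N, or if a joint passes its speed limit or range.

### The arm

A 6-joint arm with a two-finger parallel gripper is mounted at the origin on the work surface. World frame = base frame: x ahead of the robot, y to its left, z up, the work surface at z = 0. Lengths are in mm, angles in degrees, forces in N, time in s.
With the tool pointing down it reaches from about 300 to 850 mm from the base axis. Payload 4.2 kg.
Tool frame: the origin (TCP) lies between the finger pads; the fingertips stand 19 mm ahead of it and the grasp point (between the pads) is the TCP (env.tips_ahead is the distance from the TCP to the fingertips, in mm); z points along the fingers, y is the direction in which the jaws open and shut (so a half turn about z gives the same grasp; the last joint's range is limited). The gripper opens to 91 mm and grips with 3 to 60 N. Pads are 32 mm wide; open, the fingers measure 118 mm over their backs; the gripper's body (76 mm by 178 mm) begins 60 mm behind the grasp point.
Start: joints at [-77.98, 18.312, 89.639, -0, 72.044, -1.146], TCP at [130.977, -559.898, 232.976] pointing down, gripper open.
Joint ranges: [-177.97, 177.97], [-48.28, 115.42], [12.27, 149.76], [-77.06, 257.06], [2.81, 150.46], [-146.56, 146.56]. Speed limits (degrees/s): [147.25, 147.25, 180, 180, 180, 180].

### API

Orientations are given as [roll, pitch, yaw] about the fixed x, y, z axes, in that order (R = Rz(yaw) Ry(pitch) Rx(roll)).
In Python, from workcell import telemetry, viewer, job_done, env gives the robot as it stands. The module is installed in compiled form; this text tells all that it offers.
- The arm moves only by the shell command python3 -m jog 'ROWS' [FORCE]. ROWS is JSON, a list of rows, each a list of 3 entries, a list of its own where there are three numbers: the shift along the tool's x, y, z in cm, then the turn about the tool's z in degrees, then the opening, from 0 (shut) to 1 (fully open). A call has 1 to 10 rows; each row shifts and turns the pose as measured when the row begins, along the tool's axes as they then stand; what a row does not reach is not made up. A row lasts 1/8 s, in which the tool goes at most 62.5 mm and 10.7 degrees, less where a joint would pass 70% of its speed; a pose out of reach is approached as far as the arm can. A call is refused whole if a number of a shift passes 6.25 or a number of a turn 10.7, either way. A call with a gripper value outside its range is refused whole. The fingers move at their own pace and stop on an object; FORCE is the grip in N (left out, the last holds). Time passes only in rows, so rows that do not move let the fingers close. It gives the time, the measured TCP pose, the force and the opening at its end, in the units of the state.
- telemetry.state(): the state, without advancing time (a new reading comes with each control period).
- viewer.grab_frame(name): name is "side" or "top" or "wrist"; returns a dict with "color" (420x560x3 uint8, red, green, blue), "K" (3x3 intrinsics, pixels), "rvec" (rotation vector, rad) and "tvec" (3), from world to camera coordinates, as OpenCV has them. Camera axes: x right, y down, z forward; pixel columns grow to the right and rows downward; lengths in mm; the calibration is good to about 2 mm. A picture is of the moment at which its call begins. There is no depth.
- job_done(): hands the job in, once; it reports no verdict.
The state is a dict: "time_s": time; "qpos": joint angles; "qvel": joint speeds; "effort": joint torques, N m; "ee_pos": TCP position; "ee_rot": TCP orientation; "force": force on the tool from outside, world axes, zero at the start; "torque": the same for the moment, N m; "gripper_width": finger opening in mm.
Only numpy, scipy, OpenCV 4.12 (cv2) and the standard library are available. Lean on these libraries where they do the work, as an engineer would, in place of code of your own. Each camera call takes 0.05 s, during which the arm holds its last target. There are 200 camera calls.

## Working session

There is one attempt and no reset: what is moved stays moved. The work goes in short steps, Python scripts to look and compute and a shell command to move; the robot and the scene stay as the last step left them, time stands still between calls to the robot, and variables do not carry over. Pictures are saved under pics/ and viewed, about 8 in all and at most 12, crops included, and the job is handed in when it is done.

```bash
mkdir -p pics
cat > h.py <<'E'
import cv2,numpy as np
from workcell import telemetry,viewer,env
def grab(n,f=None):
    d=viewer.grab_frame(n)
    if f: cv2.imwrite('pics/'+f,d['color'][:,:,::-1])
    np.savez('cal_'+n,**{k:np.array(d[k]) for k in('color','K','rvec','tvec')})
    return d
def load(n): return dict(np.load('cal_'+n+'.npz'))
def ray(d,u,v,z):
    R=cv2.Rodrigues(np.array(d['rvec'],float))[0];t=np.array(d['tvec'],float).ravel()
    c=-R.T@t; r=R.T@np.linalg.inv(d['K'])@[u,v,1.]
    return (c+r*(z-c[2])/r[2]).round(1)
def proj(d,p): return cv2.projectPoints(np.array([p],float),np.array(d['rvec'],float),np.array(d['tvec'],float),np.array(d['K'],float),None)[0].ravel().round(1)
E
python3 - <<'E'
from h import *
a=grab('side');b=grab('top')
cv2.imwrite('pics/a.png',a['color'][:,:,::-1]);cv2.imwrite('pics/b.png',b['color'][:,:,::-1])
for d in(a,b): print(ray(d,280,210,0),d['K'][0][0])
print(telemetry.state())
E
```

```text
[555.4 -64.8  -0. ] 464.5851367939828
[528.8  51.    0. ] 523.5023211661622
{'time_s': 0.1, 'qpos': array([-7.79798626e+01,  1.83473588e+01,  8.96985661e+01,  3.52600172e-04,
        7.20419024e+01, -1.14578476e+00]), 'qvel': array([-0.04322144, -0.08639963, -0.34041605, -0.06851496,  0.11581356,
        0.01957948]), 'effort': array([ 8.21661024e-05, -4.13333952e+01, -2.32510060e+01,  7.28723849e-02,
        4.22470970e-02, -5.32895967e-05]), 'ee_pos': array([ 130.88835246, -559.48929577,  232.21628145]), 'ee_rot': array([-1.79912197e+02, -2.09141569e-03,  1.31658116e+01]), 'force': array([-0.42828226, -0.50464144,  0.75964629]), 'torque': array([ 0.01881164, -0.01827298,  0.00938219]), 'gripper_width': 91.00104961138372}
```

View pics/b.png

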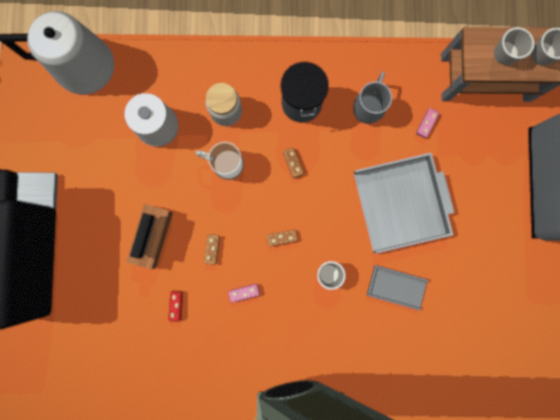

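View pics/a.png

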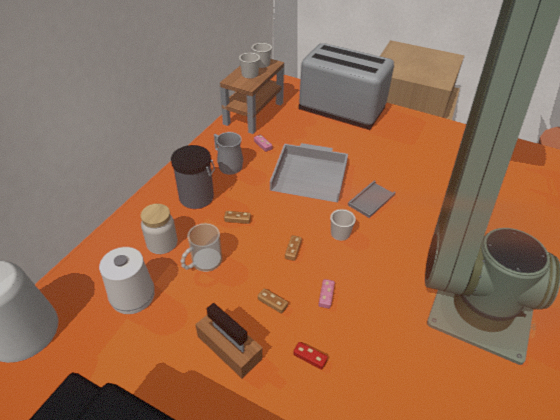

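Top view: the block and scraper are at about (150,237), and the brown biscotti at (293,163), (283,238) and (212,249). The glass mug is at (226,160), the pan at (405,203) with its open front to the left (+y), the cup at (331,275) and the canister at (303,92). The pink and red bars are decoys.

```bash
cat > m.py <<'E'
from h import *
def bisc(d,z=20):
    hsv=cv2.cvtColor(d['color'],cv2.COLOR_RGB2HSV)
    return hsv
E
python3 - <<'E'
from h import *
d=load('top');hsv=cv2.cvtColor(d['color'],cv2.COLOR_RGB2HSV)
for u,v in[(288,163),(290,158),(275,240),(212,256),(240,290),(150,262),(165,225),(250,200)]: print((u,v),hsv[v,u],end=' ')
print()
m=cv2.inRange(hsv,(8,60,60),(22,225,235))
for c in cv2.findContours(m,cv2.RETR_EXTERNAL,cv2.CHAIN_APPROX_NONE)[0]:
    if cv2.contourArea(c)>80:
        r=cv2.minAreaRect(c);p=cv2.boxPoints(r)
        w=np.array([ray(d,*q,20)[:2] for q in p])
        e=w[1]-w[0];f=w[2]-w[1];l=max(e,f,key=np.linalg.norm)
        print(np.round(r[0]),np.round(r[1]),'c',w.mean(0).round(),'len',np.linalg.norm(e).round(),np.linalg.norm(f).round(),'ang',np.degrees(np.arctan2(l[1],l[0])).round(1))
P=lambda n,pts,z:print(n,[ray(d,*q,z)[:2].tolist() for q in pts])
P('pan rim corners FL(up),BR.. z35',[(355,170),(433,154),(453,234),(373,251)],35)
P('mug rim c',[(226,160)],90);P('mughandle',[(200,153)],60)
P('cup',[(331,275)],58);P('canister',[(304,84)],148);P('sugar/jar',[(222,98)],110);P('jug',[(373,98)],105);P('frother',[(147,115)],135)
P('spoonrest',[(398,288)],10)
P('handle corners z102',[(144,215),(156,217),(145,262),(131,262)],102)
P('block corners z50',[(147,206),(172,211),(156,268),(129,262)],50)
s=load('side')
P('x',[],0)
R=cv2.Rodrigues(d['rvec'])[0];print('cam',-R.T@d['tvec'].ravel());
cv2.imwrite('pics/c1.png',cv2.resize(d['color'][180:290,110:230,::-1],None,fx=6,fy=5,interpolation=cv2.INTER_CUBIC))
E
```

```text
(288, 163) [ 14 145 171] (290, 158) [ 13 149 157] (275, 240) [ 17 103 195] (212, 256) [ 13 144 172] (240, 290) [168  83 217] (150, 262) [ 12 141 179] (165, 225) [ 14 145  74] (250, 200) [ 11 190 219] 
[24. 45.] [19.  9.] c [923. 678.] len 22.0 49.0 ang -128.0
[280. 210.] [419. 559.] c [546.  51.] len 1374.0 1001.0 ang -89.3
pan rim corners FL(up),BR.. z35 [[622.6, -124.9], [662.8, -309.7], [474.2, -353.5], [432.8, -166.3]]
mug rim c [[633.9, 174.2]]
mughandle [[654.8, 237.7]]
cup [[377.5, -66.2]]
canister [[792.7, 2.2]]
sugar/jar [[770.8, 183.8]]
jug [[776.0, -155.5]]
frother [[723.8, 343.9]]
spoonrest [[346.3, -229.4]]
handle corners z102 [[507.1, 351.8], [502.9, 325.1], [403.9, 346.2], [403.6, 376.8]]
block corners z50 [[531.2, 358.8], [520.2, 300.7], [389.1, 333.6], [402.2, 395.8]]
x []
cam [ 434.96838215   56.3822186  1257.68513507]
```

View pics/c1.png

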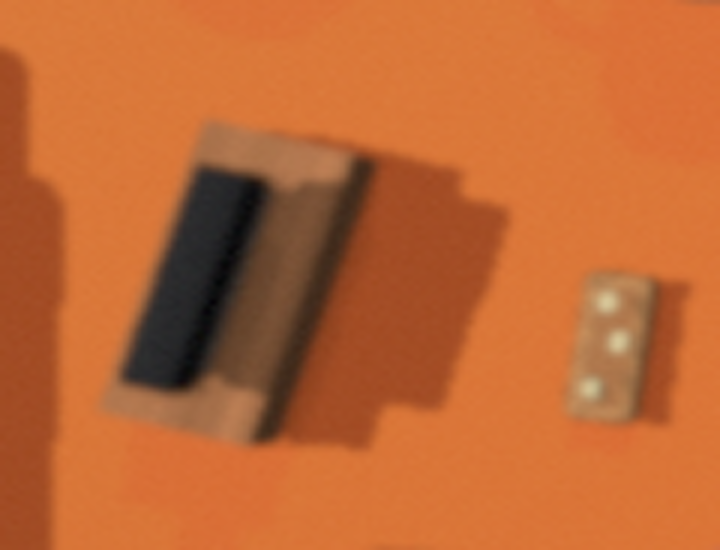

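```bash
cat >> h.py <<'E'
def bisc(d,z=20,show=1):
    hsv=cv2.cvtColor(d['color'],cv2.COLOR_RGB2HSV)
    m=cv2.inRange(hsv,(9,70,110),(24,165,240)); m=cv2.morphologyEx(m,cv2.MORPH_CLOSE,np.ones((3,3)))
    for c in cv2.findContours(m,cv2.RETR_EXTERNAL,cv2.CHAIN_APPROX_NONE)[0]:
        if 150<cv2.contourArea(c)<700:
            p=cv2.boxPoints(cv2.minAreaRect(c));w=np.array([ray(d,*q,z)[:2] for q in p])
            e=w[1]-w[0];f=w[2]-w[1];l=max(e,f,key=np.linalg.norm)
            print('px',p.mean(0).round(),'c',w.mean(0).round(),'len',np.linalg.norm(e).round(),np.linalg.norm(f).round(),'ang',np.degrees(np.arctan2(l[1],l[0])).round(1),'pan',pan(w.mean(0)))
PO=np.array([547.5,-236.5]);PY=np.radians(12.5)
def pan(p):
    c,s=np.cos(PY),np.sin(PY);q=np.array(p[:2])-PO;return np.round([c*q[0]+s*q[1],-s*q[0]+c*q[1]])
def unpan(x,y):
    c,s=np.cos(PY),np.sin(PY);return PO+[c*x-s*y,s*x+c*y]
def shift(target):  # shift in cm in tool axes from present pose
    from scipy.spatial.transform import Rotation as R
    s=telemetry.state();r=R.from_euler('xyz',s['ee_rot'],degrees=True)
    print('at',s['ee_pos'].round(1),s['ee_rot'].round(1),'t',round(s['time_s'],2),'F',s['force'].round(1),'cm',(r.inv().apply(np.array(target)-s['ee_pos'])/10).round(2))
E
python3 - <<'E'
from h import *
d=load('top');bisc(d)
px=[(144.5,204),(169.2,211.6),(153,268),(127.5,261.6)]
w=np.array([ray(d,*q,50)[:2] for q in px]);print(w,w.mean(0))
shift((455,345,232))
E
```

```text
px [211. 249.] c [434. 212.] len 69.0 29.0 ang -6.5 pan [-14. 462.]
px [282. 238.] c [462.  47.] len 69.0 28.0 ang -78.1 pan [-22. 295.]
px [293. 162.] c [642.  21.] len 28.0 70.0 ang -158.0 pan [148. 231.]
[[535.8 364.7]
 [518.8 307.1]
 [389.1 340.5]
 [403.  399.3]] [461.675 352.9  ]
at [ 130.9 -559.5  232.2] [-179.9   -0.    13.2] t 0.1 F [-0.4 -0.5  0.8] cm [ 52.16 -80.69   0.15]
```

```bash
python3 -m jog '[[[3.2,-5.0,0],0,1],[[3.2,-5.0,0],0,1],[[3.2,-5.0,0],0,1],[[3.2,-5.0,0],0,1],[[3.2,-5.0,0],0,1],[[3.2,-5.0,0],0,1],[[3.2,-5.0,0],0,1],[[3.2,-5.0,0],0,1],[[3.2,-5.0,0],0,1],[[3.2,-5.0,0],0,1]]' 20; python3 -c "
from h import *
shift((460,352,232))"
```

```text
time_s: 1.35
ee_pos: [333.4, 13.7, 231.4]
ee_rot: [-179.8, -0.3, 12.5]
force: [1.8, -0.7, 0.4]
gripper_width: 90.9
at [333.4  13.7 231.4] [-179.8   -0.3   12.5] t 1.35 F [ 1.8 -0.7  0.4] cm [ 19.7  -30.28   0.12]
```

```bash
python3 -m jog '[[[3.0,-4.5,0],0,1],[[3.0,-4.5,0],0,1],[[3.0,-4.5,0],0,1],[[3.0,-4.5,0],0,1],[[3.0,-4.5,0],0,1],[[3.0,-4.5,0],0,1],[[0,0,0],9,1],[[0,0,0],9,1],[[0,0,0],9,1],[[0,0,0],0,1]]'
python3 - <<'E'
from h import *
shift((460,352,232))
d=grab('wrist','w1.png'); print(ray(d,280,210,50))
E
```

```text
time_s: 2.6
ee_pos: [450.3, 332.3, 228.1]
ee_rot: [179.9, -0.0, -14.6]
force: [-0.8, 0.3, 0.1]
gripper_width: 91.4
at [450.3 332.3 228.1] [179.9  -0.  -14.6] t 2.6 F [-0.8  0.3  0.1] cm [ 0.44 -2.15 -0.39]
[433.  331.8  50. ]
```

View pics/w1.png

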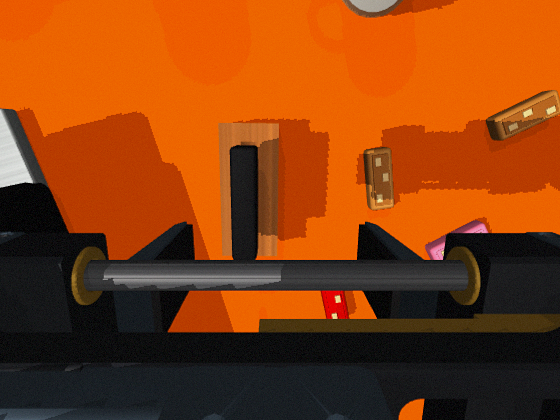

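Wrist view: the block's top runs from (219,124) to (279,124) and down to row 258. The black handle spans columns 230–258 and rows 146–260, parallel to the block.

Run:
```python
from h import *
d=load('wrist')
a,b,c,e=[ray(d,*q,50) for q in((219,124),(279,124),(279,257),(219,257))];print(a,b,c,e)
u=np.array([np.cos(np.radians(-14.5)),np.sin(np.radians(-14.5))])
print('block c from far edge',(a+b)[:2]/2-70*u, 'from all',(a+b+c+e)[:2]/4)
h=[ray(d,*q,112) for q in((231,147),(257,147),(258,258),(232,258))];print('handle',h,(h[0]+h[1])[:2]/2-50*u)
g=cv2.cvtColor(d['color'],cv2.COLOR_RGB2GRAY)
for r in(160,200,240): print(r,np.where(g[r,200:300]<40)[0][[0,-1]]+200)
print(g[138:156,244], g[255:262,220])
```

```text
[533.4 368.6  50. ] [518.4 311.   50. ] [381.9 346.   50. ] [398.5 409.6  50. ]
block c from far edge [458.12966517 357.32660028] from all [458.05 358.8 ]
handle [array([509.9, 354.6, 112. ]), array([504.6, 334. , 112. ]), array([410.6, 358.8, 112. ]), array([416.4, 381.2, 112. ])] [458.84261798 356.8190002 ]
160 [230 257]
200 [231 257]
240 [232 257]
[124 121 120 109  78  78  67  34   3  16  16  23  24  30  29  27  28  33] [129 130 132 130 125  17  29]
```

```bash
python3 -c "
from h import *
shift((459,357,97))"; python3 -m jog '[[[0.2,-2.6,2],0,1],[[0,0,3],0,1],[[0,0,0],0,1]]' 30;  python3 -c "
from h import *
shift((459,357,97))"
```

```text
at [450.3 332.3 228.1] [179.9  -0.  -14.6] t 2.65 F [-0.7  0.4 -0.3] cm [ 0.21 -2.62 13.1 ]
time_s: 3.02
ee_pos: [459.3, 357.2, 177.4]
ee_rot: [180.0, -0.1, -14.2]
force: [0.3, 0.3, 0.4]
gripper_width: 91.0
at [459.3 357.2 177.4] [ 1.80e+02 -1.00e-01 -1.42e+01] t 3.02 F [0.3 0.3 0.4] cm [-0.03  0.03  8.04]
```

```bash
python3 -m jog '[[[0,0,4],0,1],[[0,0,4],0.3,1],[[0,0,0],0,0.5],[[0,0,0],0,0.2],[[0,0,0],0,0],[[0,0,0],0,0],[[0,0,0],0,0],[[0,0,0],0,0]]' 40;  python3 -c "
from h import *
shift((459,357,97))"
```

```text
time_s: 4.03
ee_pos: [465.3, 360.9, 107.4]
ee_rot: [-179.1, -0.8, -14.3]
force: [1.0, 0.1, -0.8]
gripper_width: 34.3
at [465.3 360.9 107.4] [-179.1   -0.8  -14.3] t 4.03 F [ 1.   0.1 -0.8] cm [-0.53  0.55  1.03]
```

```bash
python3 -m jog '[[[-0.5,0.5,1.0],0,0.45],[[0,0,0],0,0.45]]';  python3 -c "
from h import *
shift((459,357,97))"
```

```text
time_s: 4.28
ee_pos: [458.6, 356.9, 96.3]
ee_rot: [-179.2, -0.8, -14.3]
force: [0.7, -0.0, 0.7]
gripper_width: 40.9
at [458.6 356.9  96.3] [-179.2   -0.8  -14.3] t 4.28 F [ 0.7 -0.   0.7] cm [ 0.04 -0.02 -0.07]
```

```bash
python3 -m jog '[[[0,0,0],0,0],[[0,0,0],0,0],[[0,0,0],0,0],[[0,0,0],0,0],[[0,0,0],0,0],[[0,0,0],0,0]]' 45;  python3 -c "
from h import *
shift((459,357,97))"
```

```text
time_s: 5.03
ee_pos: [458.5, 356.9, 96.0]
ee_rot: [-179.2, -0.7, -14.3]
force: [-0.6, 0.1, -0.1]
gripper_width: 21.8
at [458.5 356.9  96. ] [-179.2   -0.7  -14.3] t 5.03 F [-0.6  0.1 -0.1] cm [ 0.04 -0.02 -0.09]
```

```bash
python3 -m jog '[[[0,0,-2],0,0],[[0,0,-3],0,0],[[0,0,-3],0,0],[[0,0,0],0,0],[[0,0,0],-9,0],[[0,0,0],-9,0],[[0,0,0],-9,0],[[0,0,0],0,0]]';  python3 -c "
from h import *
print(unpan(-15,505),pan((377,-66)),pan((634,174)))
shift([*unpan(-15,505),130])"
```

```text
time_s: 6.02
ee_pos: [454.3, 354.3, 169.5]
ee_rot: [-179.8, -0.4, 13.5]
force: [0.9, -0.4, -2.0]
gripper_width: 21.5
[423.55355485 253.28288939] [-130.  203.] [173. 382.]
at [454.3 354.3 169.5] [-179.8   -0.4   13.5] t 6.03 F [ 0.9 -0.4 -2. ] cm [-5.37  9.12  3.89]
```

```bash
python3 -m jog '[[[-2.7,4.6,0],0.5,0],[[-2.7,4.6,0],0.5,0],[[0,0,2],0,0],[[0,0,2],0,0],[[0,0,0],0,0]]';  python3 -c "
from h import *
shift([*unpan(-15,505),90])"
```

```text
time_s: 6.65
ee_pos: [419.6, 248.2, 123.2]
ee_rot: [-180.0, -0.0, 11.6]
force: [-0.9, -0.2, -1.5]
gripper_width: 21.7
at [419.6 248.2 123.2] [-180.    -0.    11.6] t 6.65 F [-0.9 -0.2 -1.5] cm [ 0.49 -0.42  3.32]
```

```bash
python3 -m jog '[[[0.5,-0.5,2.2],-0.9,0],[[0,0,1.1],0,0],[[0,0,0],0,0]]';  python3 - <<'E'
from h import *
shift([*unpan(-15,480),90])
d=grab('side','s1.png');grab('top')
cv2.imwrite('pics/s1.png',cv2.resize(d['color'][170:400,180:420,::-1],None,fx=2.5,fy=2.5))
E
```

```text
time_s: 7.02
ee_pos: [424.5, 254.9, 90.3]
ee_rot: [-179.9, -0.1, 12.4]
force: [0.1, 0.4, -2.4]
gripper_width: 21.9
at [424.5 254.9  90.3] [-1.799e+02 -1.000e-01  1.240e+01] t 7.03 F [ 0.1  0.4 -2.4] cm [-0.12  2.64  0.03]
```

View pics/s1.png

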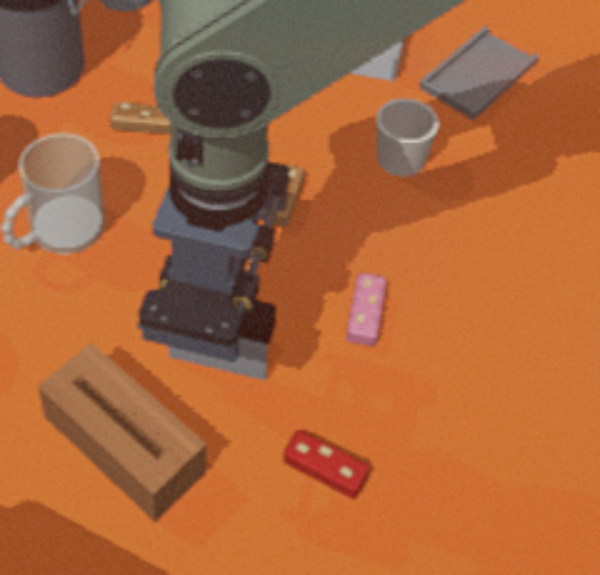

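The side view shows the scraper low beside the block and behind b3, with the path to the pan clear. Sweeping now.

```bash
python3 -m jog '[[[0,1.5,0],0,0],[[0,2,0],0,0],[[0,2,0],0,0],[[0,2,0],0,0],[[0,2,0],0,0],[[0,2,0],0,0],[[0,2,0],0,0],[[0,1,0],0,0]]' ;  python3 - <<'E'
from h import *
s=telemetry.state();print(pan(s['ee_pos']));
shift([*unpan(-15,300),90])
d=grab('top');bisc(d)
E
```

```text
time_s: 8.12
ee_pos: [459.1, 104.4, 96.2]
ee_rot: [-179.9, -0.8, 12.3]
force: [-0.1, 0.6, -2.3]
gripper_width: 21.8
[-13. 352.]
at [459.1 104.4  96.2] [-179.9   -0.8   12.3] t 8.12 F [-0.1  0.6 -2.3] cm [-0.23  5.19  0.61]
px [293. 162.] c [642.  21.] len 29.0 70.0 ang -158.0 pan [148. 231.]
```

```bash
python3 -m jog '[[[0,1,0.4],0,0],[[0,1.5,0.2],0,0],[[0,1.5,0.1],0,0],[[0,1.5,0.1],0,0],[[0,1.5,0.1],0,0],[[0,1.5,0.1],0,0],[[0,1.5,0.1],0,0],[[0,1,0],0,0]]' ;  python3 - <<'E'
from h import *
s=telemetry.state();print(pan(s['ee_pos']));
shift([*unpan(-15,300),90])
d=grab('top','t2.png');bisc(d)
E
```

```text
time_s: 9.18
ee_pos: [485.3, -9.3, 86.2]
ee_rot: [-179.8, -1.0, 12.2]
force: [-1.2, -0.0, -1.8]
gripper_width: 22.3
[-12. 235.]
at [485.3  -9.3  86.2] [-179.8   -1.    12.2] t 9.18 F [-1.2 -0.  -1.8] cm [-0.38 -6.48 -0.37]
px [352. 251.] c [ 434. -119.] len 208.0 397.0 ang -143.9 pan [-85. 140.]
px [293. 162.] c [642.  21.] len 29.0 70.0 ang -158.0 pan [148. 231.]
```

View pics/t2.png

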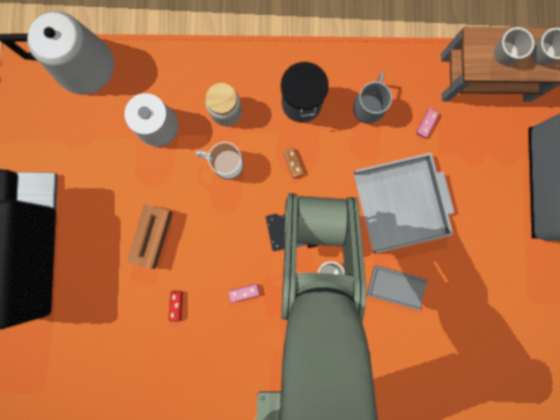

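The top view shows the arm hiding b2 and b3, with nothing left behind the blade. The blade is at y_p 235 and its edge is near the ledge, so I'll raise it a little and go on.

```bash
python3 -m jog '[[[0,1.5,-0.3],0,0],[[0,1.8,-0.1],0,0],[[0,1.8,0],0,0],[[0,1.8,0],0,0],[[0,1.8,0],0,0],[[0,1.8,0],0,0]]' ;  python3 - <<'E'
from h import *
s=telemetry.state();print(pan(s['ee_pos']));
shift([*unpan(-5,30),90])
E
```

```text
time_s: 9.98
ee_pos: [508.6, -119.9, 89.5]
ee_rot: [-179.9, -0.9, 12.3]
force: [0.4, 0.3, -1.2]
gripper_width: 21.6
[-13. 122.]
at [ 508.6 -119.9   89.5] [-179.9   -0.9   12.3] t 9.97 F [ 0.4  0.3 -1.2] cm [ 0.81  9.22 -0.06]
```

```bash
python3 -m jog '[[[0.1,1.5,0],0,0],[[0.1,1.8,0],0,0],[[0.1,1.8,0],0,0],[[0,1.8,0],0,0],[[0,1.5,0],0,0],[[0,0,0],0,0]]' ;  python3 - <<'E'
from h import *
s=telemetry.state();print(pan(s['ee_pos']));
shift([*unpan(-5,130),150])
d=grab('wrist','w2.png');bisc(d)
E
```

```text
time_s: 10.72
ee_pos: [531.2, -208.8, 89.1]
ee_rot: [-179.9, -0.9, 12.2]
force: [-0.2, 1.0, -2.2]
gripper_width: 21.8
[-10.  31.]
at [ 531.2 -208.8   89.1] [-179.9   -0.9   12.2] t 10.72 F [-0.2  1.  -2.2] cm [ 0.53 -9.95 -6.07]
```

View pics/w2.png

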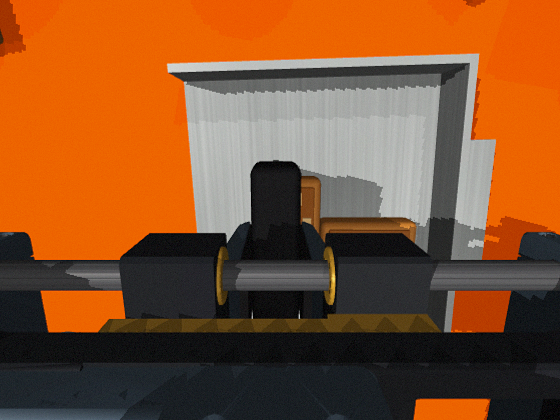

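Both biscotti are in the pan, one against the blade at about (311,190) and the other ahead at (367,228). Lifting and going behind b1.

```bash
python3 -m jog '[[[0,-0.5,-2],0,0],[[0,0,-2.5],0,0],[[0,0,-2.5],0,0],[[0,-4,0],9,0],[[0,-4,0],9,0],[[0,0,0],9,0],[[0,0,0],9,0],[[0,0,0],9,0],[[0,0,0],0,0]]' ;  python3 - <<'E'
from h import *
shift([660,71,150])
E
```

```text
time_s: 11.9
ee_pos: [514.5, -115.8, 161.3]
ee_rot: [-179.2, -0.2, -33.8]
force: [-0.0, -0.5, -2.1]
gripper_width: 22.0
at [ 514.5 -115.8  161.3] [-179.2   -0.2  -33.8] t 11.9 F [-0.  -0.5 -2.1] cm [  1.69 -23.6    1.45]
```

```bash
python3 -m jog '[[[0.4,-5,0],0,0],[[0.4,-5,0],0,0],[[0.4,-5,0],0,0],[[0.4,-5,0],0,0],[[0.2,-3,0],-1,0],[[0,0,0],0,0]]' ;  python3 - <<'E'
from h import *
d=grab('top');bisc(d)
shift([660,71,90])
E
```

```text
time_s: 12.65
ee_pos: [659.1, 72.9, 163.4]
ee_rot: [-179.3, -0.2, -31.7]
force: [-0.3, -0.6, -1.7]
gripper_width: 21.5
px [412. 204.] c [ 544. -262.] len 96.0 69.0 ang -77.5 pan [ -9. -24.]
px [223. 210.] c [528. 187.] len 101.0 370.0 ang -171.7 pan [ 73. 418.]
at [658.2  71.9 163.4] [-1.794e+02 -1.000e-01 -3.180e+01] t 12.7 F [ 1.1 -0.1 -1.1] cm [0.19 0.07 7.34]
```

```bash
python3 -m jog '[[[0.1,0,3],0,0],[[0,0,3],0,0],[[0,0,1.3],0,0],[[0,0,0],0,0]]' ;  python3 - <<'E'
from h import *
shift([660,71,90])
E
```

```text
time_s: 13.2
ee_pos: [657.6, 68.9, 89.8]
ee_rot: [-179.4, -0.1, -31.7]
force: [0.5, 0.1, -0.7]
gripper_width: 22.0
at [657.6  68.9  89.8] [-1.794e+02 -1.000e-01 -3.170e+01] t 13.2 F [ 0.5  0.1 -0.7] cm [ 0.1  -0.3  -0.02]
```

```bash
python3 -m jog '[[[0,1,0],0,0],[[0,1.2,0],0,0],[[0,1.2,0],0,0],[[0,1.2,0],0,0],[[0,1.2,0],0,0],[[0,1.2,0],0,0],[[0,1.2,0],0,0],[[0,1.2,0],0,0],[[0,1,0],0,0],[[0,0,0],0,0]]' ;  python3 - <<'E'
from h import *
s=telemetry.state();print(pan(s['ee_pos']))
shift([*unpan(70,170),90])
d=grab('wrist','w3.png')
s=load('side');d=grab('side','s3.png');bisc(d)
E
```

```text
time_s: 14.45
ee_pos: [600.2, -27.2, 92.6]
ee_rot: [-179.3, -0.4, -31.7]
force: [-0.0, -0.1, -1.4]
gripper_width: 22.1
[ 97. 193.]
at [600.2 -27.2  92.6] [-179.3   -0.4  -31.7] t 14.45 F [-0.  -0.1 -1.4] cm [-0.32  3.51  0.21]
px [455. 317.] c [52. 65.] len 34.0 121.0 ang 131.5 pan [-419.  401.]
px [527. 319.] c [-91. -16.] len 248.0 44.0 ang -88.5 pan [-575.  354.]
px [152. 224.] c [822. 157.] len 148.0 115.0 ang -80.7 pan [353. 325.]
px [431. 219.] c [ 182. -227.] len 41.0 342.0 ang 114.2 pan [-355.   88.]
px [314. 168.] c [ 538. -256.] len 111.0 78.0 ang -79.1 pan [-13. -17.]
px [515. 206.] c [  -1. -412.] len 114.0 575.0 ang 111.7 pan [-574.  -53.]
px [544. 138.] c [ -55. -755.] len 105.0 132.0 ang 94.3 pan [-700. -376.]
px [233. 107.] c [ 928. -422.] len 77.0 102.0 ang 149.0 pan [ 332. -263.]
```

View pics/w3.png

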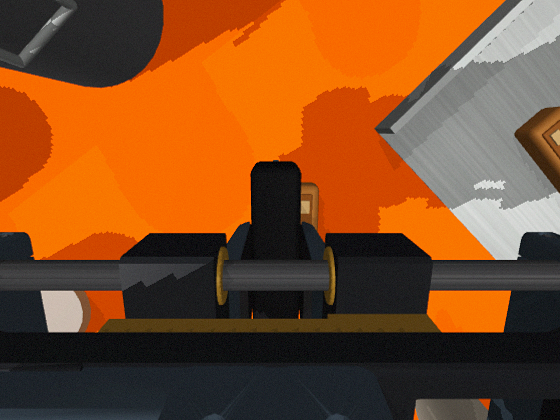

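b1 lies flush against the blade, its end at about (310,183), roughly centred. The corner of the pan's wall is at (378,130).

```bash
python3 - <<'E'
from h import *
d=load('wrist');w=ray(d,378,130,35);print(w,pan(w))
E
python3 -m jog '[[[0,1,0.1],0,0],[[0,1.2,0.1],0,0],[[0,1.2,0],0,0],[[0,0.5,0],0,0]]' ;  python3 - <<'E'
from h import *
s=telemetry.state();print(pan(s['ee_pos']))
E
```

```text
[ 622.9 -116.2   35. ] [100. 101.]
time_s: 15.05
ee_pos: [579.3, -61.2, 89.8]
ee_rot: [-179.2, -0.5, -31.6]
force: [0.2, -0.2, -1.0]
gripper_width: 21.7
[ 69. 164.]
```

```bash
python3 -m jog '[[[0,1.3,0],-5,0],[[0,1.5,0],-6,0],[[0,1.5,0],-6,0],[[0,1.5,0],-6,0],[[0,1.5,0],-6,0],[[0,1.5,0],-6,0],[[0,1.5,0],-6,0],[[0,0.5,0],-3,0]]' ;  python3 - <<'E'
from h import *
s=telemetry.state();print(pan(s['ee_pos']))
shift([*unpan(20,50),90])
grab('wrist','w4.png')
E
```

```text
time_s: 16.05
ee_pos: [554.3, -168.9, 89.3]
ee_rot: [-179.8, -0.9, 13.8]
force: [-0.3, 0.3, -1.8]
gripper_width: 22.4
[21. 64.]
at [ 554.3 -168.9   89.3] [-179.8   -0.9   13.8] t 16.05 F [-0.3  0.3 -1.8] cm [-0.16  1.45 -0.08]
```

View pics/w4.png

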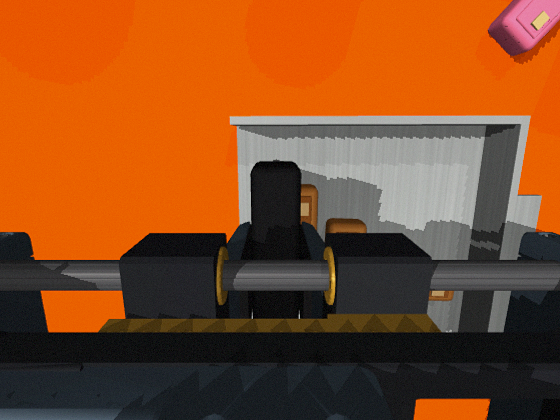

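b1 is against the blade inside the pan, with the others ahead of it at (345,225). A final push of 2 cm.

```bash
python3 -m jog '[[[0,1,0],0,0],[[0,1,0],0,0],[[0,0,0],0,0],[[0,-1,-0.5],0,0],[[0,-0.5,-3],0,0],[[0,0,-3],0,0],[[0,0,-3],0,0],[[0,-5,0],0,0],[[0,-5,0],0,0],[[0,-5,0],0,0]]' ;  python3 - <<'E'
from h import *
s=telemetry.state();print(pan(s['ee_pos']))
shift([458.5,356.9,180])
d=grab('top')
E
```

```text
time_s: 17.35
ee_pos: [517.3, -23.9, 189.9]
ee_rot: [-179.7, -1.1, 13.5]
force: [0.4, -0.0, -2.2]
gripper_width: 22.0
[ 17. 214.]
at [517.3 -23.9 189.9] [-179.7   -1.1   13.5] t 17.35 F [ 0.4 -0.  -2.2] cm [  3.13 -38.4    1.25]
```

```bash
python3 -m jog '[[[0.4,-4.8,0],0,0],[[0.4,-5,0],0,0],[[0.4,-5,0],0,0],[[0.4,-5,0],0,0],[[0.4,-5,0],0,0],[[0.4,-5,0],0,0],[[0,-3,0],9,0],[[0,0,0],9,0],[[0,0,0],9,0],[[0,0,0],0,0]]' ;  python3 - <<'E'
from h import *
shift([458.5,356.9,160])
d=grab('top','t4.png');bisc(d)
cv2.imwrite('pics/t4c.png',cv2.resize(d['color'][130:280,340:470,::-1],None,fx=4,fy=4,interpolation=cv2.INTER_CUBIC))
E
```

```text
time_s: 18.65
ee_pos: [450.8, 322.6, 197.7]
ee_rot: [-178.8, -0.7, -13.6]
force: [-0.1, -0.2, -1.5]
gripper_width: 21.9
at [450.8 322.6 197.7] [-178.8   -0.7  -13.6] t 18.65 F [-0.1 -0.2 -1.5] cm [-0.1  -3.44  3.85]
px [300. 402.] c [86.  1.] len 212.0 76.0 ang -89.5 pan [-399.  331.]
px [153. 215.] c [511. 352.] len 43.0 69.0 ang -103.4 pan [ 92. 582.]
```

View pics/t4c.png

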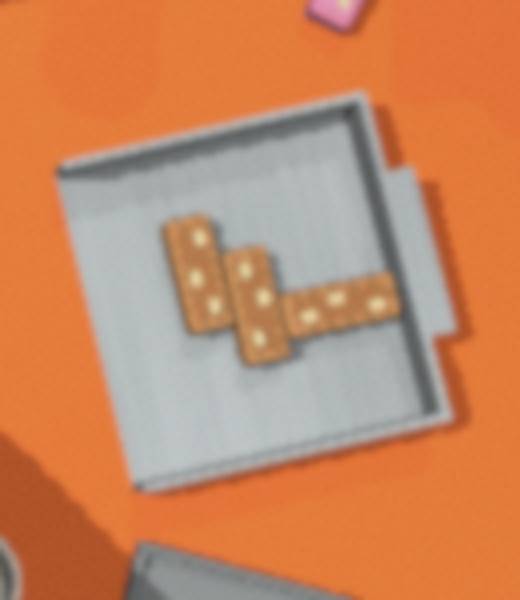

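All three biscotti lie well inside the pan: b1, the frontmost, at about (197,275) in the crop is about 65 mm inside the front edge. Going to the slot.

```bash
python3 -m jog '[[[-0.1,-3.4,1.2],0.7,0],[[0,0,2],0,0],[[0,0,0],0,0]]' ;  python3 - <<'E'
from h import *
shift([458.5,356.9,150])
E
```

```text
time_s: 19.08
ee_pos: [458.2, 356.9, 166.8]
ee_rot: [-178.7, -0.7, -13.9]
force: [0.0, -0.4, -1.3]
gripper_width: 21.5
at [458.2 356.9 166.8] [-178.7   -0.7  -13.9] t 19.07 F [ 0.  -0.4 -1.3] cm [0.01 0.03 1.68]
```

```bash
python3 -m jog '[[[0,0,1.6],0.3,0],[[0,0,1],0,0],[[0,0,0],0,0]]' 45;  python3 - <<'E'
from h import *
shift([458.5,356.9,140])
d=grab('side')
cv2.imwrite('pics/s5.png',cv2.resize(d['color'][280:390,170:290,::-1],None,fx=5,fy=5,interpolation=cv2.INTER_CUBIC))
E
```

```text
time_s: 19.45
ee_pos: [459.1, 357.1, 140.4]
ee_rot: [-178.6, -0.8, -14.2]
force: [-0.1, -0.3, -1.9]
gripper_width: 21.7
at [459.1 357.1 140.4] [-178.6   -0.8  -14.2] t 19.45 F [-0.1 -0.3 -1.9] cm [-0.06  0.04  0.04]
```

View pics/s5.png

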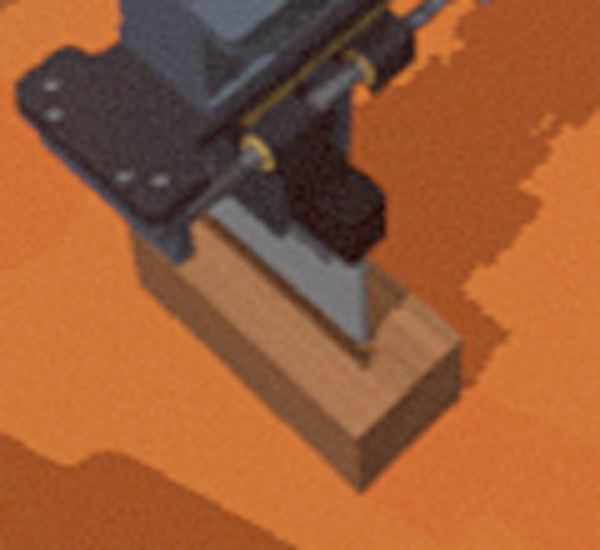

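The blade stands over the slot, its corner at about (365,340) just above the slot's end at (365,360). Descending gently.

```bash
python3 -m jog '[[[-0.05,0.03,0.8],0,0],[[0,0,0.8],0,0],[[0,0,0.8],0,0],[[0,0,0],0,0]]' 45;  python3 - <<'E'
from h import *
shift([458.5,356.9,96])
E
```

```text
time_s: 20.0
ee_pos: [459.5, 357.4, 117.4]
ee_rot: [-178.6, -0.9, -14.2]
force: [-0.3, -0.9, -0.9]
gripper_width: 21.9
at [459.5 357.4 117.4] [-178.6   -0.9  -14.2] t 20.0 F [-0.3 -0.9 -0.9] cm [-0.11  0.12  2.14]
```

```bash
python3 -m jog '[[[-0.1,0.08,0.7],0,0],[[0,0,0.7],0,0],[[0,0,0.5],0,0],[[0,0,0.1],0,0],[[0,0,0],0,0]]' 45;  python3 - <<'E'
from h import *
shift([458.5,356.9,96])
E
```

```text
time_s: 20.62
ee_pos: [458.9, 357.5, 96.1]
ee_rot: [-178.5, -0.9, -14.2]
force: [-0.5, -1.4, -0.6]
gripper_width: 21.7
at [458.9 357.5  96.1] [-178.5   -0.9  -14.2] t 20.62 F [-0.5 -1.4 -0.6] cm [-0.02  0.07  0.01]
```

```bash
python3 -m jog '[[[0,0,0],0,0.4],[[0,0,0],0,0.6],[[0,0,0],0,0.8],[[0,0,0],0,0.8],[[0,0,0],0,0.8],[[0,0,-2],0,0.8],[[0,0,-4],0,0.8],[[0,0,-4],0,0.8],[[0,0,-3],0,0.8],[[0,0,0],0,0.8]]';  python3 - <<'E'
from h import *
shift([458.5,356.9,96])
d=grab('wrist','w6.png')
h=[ray(d,*q,112) for q in((231,147),)]
s=grab('side')
cv2.imwrite('pics/e.png',np.hstack([cv2.resize(d['color'][80:300,140:380,::-1],(400,366)),cv2.resize(s['color'][280:390,170:290,::-1],(400,366))]))
E
```

```text
time_s: 21.88
ee_pos: [456.8, 355.6, 230.5]
ee_rot: [-178.4, -1.0, -14.2]
force: [-0.6, -1.5, -0.1]
gripper_width: 73.0
at [456.8 355.6 230.5] [-178.4   -1.   -14.2] t 21.88 F [-0.6 -1.5 -0.1] cm [-0.09  0.21 13.45]
```

View pics/e.png

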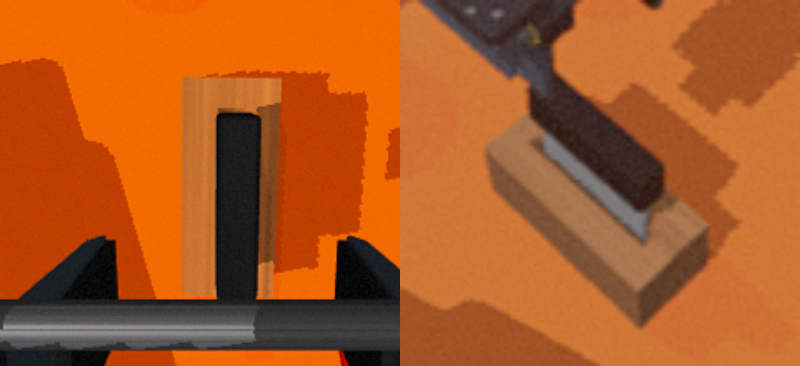

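The scraper stands upright in the slot and the gripper is clear, so I'm handing in.

```bash
python3 -c "
from workcell import job_done
print(job_done())"
```

```text
the job is handed in; nothing more can be done
None
```

I drew the scraper from the block and swept two biscotti straight into the pan. The third, by the mug, went in on a diagonal push with a turn into the opening. Then I put the scraper back in the slot, let go and handed in at about 22 s; no verdict is reported.

- **Biscotti:** the last top view shows all three between the pan's walls, the frontmost about 65 mm inside the open edge. My two estimates of where that edge lies differed by about 10 mm, which doesn't change this.
- **Scraper:** at release the gripper stood at z 96.1 mm, against 96.0 mm when I first gripped it, and within 1 mm sideways. The pictures after release show it upright in the slot and the gripper clear.
- **Bystanders and gripper:** I saw no contact with the mug or the others, but I didn't measure their positions again at the end. The biscotti weren't lifted, and the fingertips stayed well above them throughout.
- **Sweep height:** the blade's height drifted by up to 6 mm in the first sweep and was corrected; nothing came of it.

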